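# Self-timer picture of the uncapped sample pot

## Robot

A 7-joint arm with a two-finger parallel gripper is mounted at the origin on the work surface. World frame = base frame: x ahead of the robot, y to its left, z up, the work surface at z = 0. Lengths are in m, angles in rad, forces in N, time in s.
With the tool pointing down it reaches from about 0.425 to 0.875 m from the base axis. Payload 4.7 kg.
Tool frame: the origin (TCP) lies between the finger pads, 19 mm behind the fingertips; this is the grasp point; z points along the fingers, y is the line along which they close (so a half turn about z gives the same grasp; the last joint's range is limited). The gripper opens to 87 mm and grips with 3 to 60 N. Pads are 19 mm wide; open, the fingers measure 117 mm over their backs; the gripper's body (75 mm by 190 mm) begins 51 mm behind the grasp point.
Start: joints at [-1.202, 0.321, -0.07, 1.45, 0.023, 1.371, -0.057], TCP at [0.226, 0.61, 0.241] pointing down, gripper open.
Joint ranges: [-2.86, 2.86], [-0.3, 2.09], [-1.38, 1.24], [0.06, 2.45], [-1.56, 4.7], [0.09, 2.05], [-2.69, 2.69]. Speed limits (rad/s): [2.57, 2.57, 3.14, 3.14, 3.14, 3.14, 3.14].

## Interface

Orientations are given as a rotation vector (axis times angle).
In Python, from bench import ctrl gives the robot as it stands. The module is installed in compiled form; this text tells all that it offers.
- The arm moves only by the shell command python3 -m handwheel 'ROWS' [FORCE]. ROWS is JSON, a list of rows, each a list of 7 numbers: the finger opening in m, from 0 to 0.087, then the shift along the tool's x, y, z in m, then the turn, a rotation vector about the tool's x, y, z in degrees. A call has 1 to 12 rows; each row shifts and turns the commanded pose from where the row before left it, along the tool's axes as they then stand; what a row does not reach is not made up. A row lasts 1/8 s, in which the tool goes at most 62.5 mm and 10.7 degrees, less where a joint would pass 70% of its speed; a pose out of reach is approached as far as the arm can. A call is refused whole if a number of a shift passes 0.0625 or a number of a turn 10.7, either way. A call with a gripper value outside its range is refused whole. The fingers move at their own pace and stop on an object; FORCE is the grip in N (left out, the last holds). Time passes only in rows, so rows that do not move let the fingers close. It gives the time, the measured TCP pose, the force, the opening and the grip force at its end, in the units of the state.
- ctrl.get_state(): the state, without advancing time (a new reading comes with each control period).
- ctrl.get_image(name): name is "side" or "top" or "wrist"; returns (picture, depth): 384x512x3 uint8, blue, green, red; 384x512 float32, m along the optical axis (not along the pixel's ray), 0 where there is no reading.
- ctrl.camera_info(name): a dict with "intrinsics" (3x3 intrinsics, pixels), "R" (3x3) and "t" (3): a world point X has camera coordinates R X + t. Camera axes: x right, y down, z forward; pixel columns grow to the right and rows downward; lengths in m; the calibration is good to about 2 mm. A picture is of the moment at which its call begins: read the wrist's pose just before it. camera_info takes no time and is no camera call; for the wrist camera it gives the pose at the moment of the call.
- ctrl.close_job(): hands the job in; it is judged then, once.
The state is a dict: "time": time; "joint_positions": joint angles; "qd": joint speeds; "joint_torque": joint torques, N m; "position": TCP position; "tool_rot": TCP orientation; "ft_force": force on the tool from outside, world axes, zero at the start; "torque": the same for the moment, N m; "grip_width": opening from 0.0 (shut) to 1.0 (fully open); "grip_force": force on a finger pad.
Only numpy, scipy, OpenCV 4.12 (cv2) and the standard library are available. Lean on these libraries where they do the work, as an engineer would, in place of code of your own. Each camera call takes 0.05 s, during which the arm holds its last target. There are 200 camera calls.

## Task

Make the bench camera's self-timer picture of the sample pot that was left without its cap: first press the wide round key on the camera's remote box fully down with the fingertips and let it up again, leaving the narrow key alone. Then point straight down at the middle of the open pot from just above it, the fingertips a few centimetres clear of its rim, hold that pose for about three seconds and finish there. Touch no pot, and leave everything else on the bench where it is.

Things in the scene. Friction and masses are not known exactly. Their poses are not given: they have to be found in the camera images.
- console: flat black remote box with an aluminium face, 100 x 170 x 26 mm high, fixed to the bench; origin at the centre of its underside, z up, its long side along its own y; the two keys stand in its top, the wide one 42 mm from the centre towards -y (the robot's right), the narrow one 48 mm from the centre towards +y
- timer_top (a point): centre of the top face of the wide round self-timer key (36 mm across), key up; z up; pressed straight down
- timer (a joint): travel of the wide key in m: 0 up, 0.006 fully down; springs back by itself; about 4 N holds it fully down
- power_top (a point): centre of the top of the narrow round power key (16 mm across), to be left alone
- power (a joint): travel of the narrow key in m: 0 up, 0.005 fully down
- pot_open: the open pot: white plastic sample pot without its cap, 60 mm across, 45 mm high, wall 3 mm, two small stones inside; loose, about 0.1 kg; origin at the centre of its underside, z up
- pot_open_mouth (a point): centre of the open pot's mouth, level with its rim, 45 mm above the bench
- pot_a: a capped pot: the same white pot closed by a white cap 66 mm across with a raised bar on top, 58 mm high in all; loose; origin at the centre of its underside, z up; not to be touched
- pot_b: a capped pot: the same white pot closed by a white cap 66 mm across with a raised bar on top, 58 mm high in all; loose; origin at the centre of its underside, z up; not to be touched
- pot_c: a capped pot: the same white pot closed by a white cap 66 mm across with a raised bar on top, 58 mm high in all; loose; origin at the centre of its underside, z up; not to be touched
- cap: the open pot's cap, 66 mm across and 14 mm high, lying upside down like a shallow dish between the pots; loose; origin at the centre of its underside
- beaker: empty glass beaker, about 60 mm across, 85 mm high; loose bystander; origin at the centre of its underside
- stain: amber bottle, 48 mm across, 110 mm high, towards the back; loose bystander; origin at the centre of its underside
- slidebox: closed wooden slide box, 85 x 100 x 34 mm high, towards the back; loose bystander; origin at the centre of its underside
- marker: black marker pen, 16 mm thick, about 130 mm long, lying near the robot's right; loose bystander; long along its own x
- weight: brass cylinder weight, 36 mm across, 40 mm high, near the robot; loose bystander; origin at the centre of its underside
Not all that is in view belongs to the job. Several things look just like the console: the one meant starts nearest to the robot's base.

How it is judged:
By the outcome, as a careful person would: the job done as asked, in the order asked, and still so for the second after the job is handed in, with the robot touching nothing.
It also fails if it takes over 48 s, if anything falls off the work surface, if the arm or the gripper's body presses on something with over 40 N, if the wrist force passes 120 N, or if a joint passes its speed limit or range.

## Working session

There is one attempt and no reset: what is moved stays moved. The work goes in short steps, Python scripts to look and compute and a shell command to move; the robot and the scene stay as the last step left them, time stands still between calls to the robot, and variables do not carry over. Pictures are saved under pics/ and viewed, at most 10 in all, crops included, and the job is handed in when it is done.

```bash
mkdir -p pics; python3 - <<'E'
from bench import ctrl
import cv2,numpy as np
s=ctrl.get_state();print(s['time'],s['position'],s['tool_rot'],s['grip_width'])
for n in("top","side"):
    im,d=ctrl.get_image(n);cv2.imwrite(f'pics/{n}0.png',im);np.savez(f'{n}0.npz',im=im,d=d,**{k:np.array(v) for k,v in ctrl.camera_info(n).items()})
    c=ctrl.camera_info(n);print(n,(-np.array(c['R']).T@c['t']).round(3),(d==0).mean())
E
```

```text
0.0 [0.22566365 0.60901899 0.24015743] [-5.54290442e-01 -3.09203758e+00  3.00092494e-03] 0.9995518335200929
top [0.31  0.116 1.387] 0.003941853841145833
side [ 0.22  -0.732  0.651] 0.004018147786458333
```

View pics/top0.png

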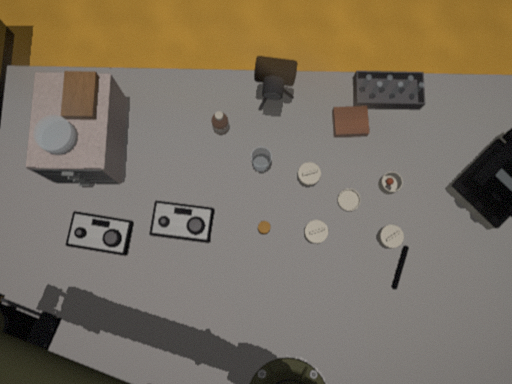

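View pics/side0.png

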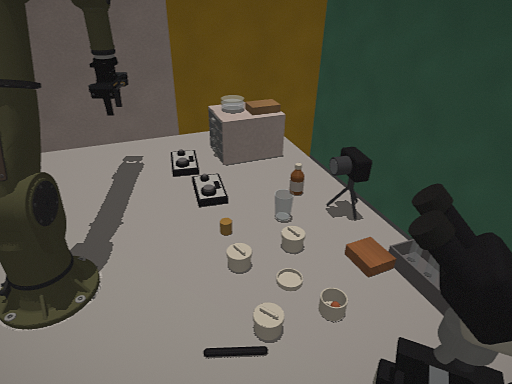

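Top view: two look-alike consoles at (182,222) and (99,234). The first is nearest the base at (290,380); its wide key is at about (196,226) and its narrow key at about (164,222). White round things: capped pots at (309,174), (316,232) and (391,237), an upturned cap at (348,200), and the open pot with stones at (390,183). I'll check the chosen console and pot in one close crop.

```bash
cat > h.py <<'E'
import numpy as np,cv2
def ray(c,u,v,z):
    K,R,t=c['intrinsics'],c['R'],c['t']
    o=-R.T@t; d=R.T@np.linalg.inv(K)@np.array([u,v,1.]); return o+d*(z-o[2])/d[2]
def proj(c,X):
    p=c['intrinsics']@(c['R']@np.array(X)+c['t']);return p[:2]/p[2]
E
python3 - <<'E'
from h import *
c=dict(np.load('top0.npz'));im=c['im'];d=c['d'];g=im.max(2)
K=c['intrinsics'];print(K[0,0])
def H(u,v):
    p=np.linalg.inv(K)@np.array([u,v,1.])*d[v,u];return (c['R'].T@(p-c['t'])).round(4)
# face: bright contour
def blobs(box,f,amin=20):
    x0,y0,x1,y1=box;m=np.zeros_like(g);m[y0:y1,x0:x1]=f(g[y0:y1,x0:x1])*255
    cs,_=cv2.findContours(m,cv2.RETR_LIST,cv2.CHAIN_APPROX_NONE)
    return [k for k in cs if cv2.contourArea(k)>amin]
for nm,b in(("con",(145,195,220,248)),("con2",(60,205,138,260))):
  for t,f in(("bright",lambda a:a>110),("dark",lambda a:a<75)):
    for k in blobs(b,f):
        (u,v),wh,a=cv2.minAreaRect(k);m=cv2.moments(k)
        print(nm,t,round(u,1),round(v,1),np.round(wh,1),round(a,1),'z26',ray(c,u,v,.026).round(4),H(int(u),int(v)))
for k in blobs((375,165,410,200),lambda a:a>135):
    (u,v),wh,a=cv2.minAreaRect(k);print('pot',u,v,wh,ray(c,u,v,.045).round(4))
a=cv2.resize(im[190:260,140:225],None,fx=4.5,fy=4.5,interpolation=2);b=cv2.resize(im[150:220,330:415],None,fx=4.5,fy=4.5,interpolation=2)
cv2.imwrite('pics/crop0.png',np.clip(np.hstack([a,b])*1.0,0,255).astype(np.uint8))
E
```

```text
485.53248679220087
con bright 195.5 225.0 [19.1 19.1] 45.0 z26 [0.4676 0.2575 0.026 ] [0.4645 0.2561 0.0532]
con bright 163.8 221.3 [12.7 12. ] 45.0 z26 [0.4771 0.3469 0.026 ] [0.475  0.3452 0.0484]
con bright 182.6 211.0 [19.5  8.6] 7.1 z26 [0.5068 0.2952 0.026 ] [0.5066 0.2966 0.0276]
con bright 181.1 220.7 [55. 30.] 7.6 z26 [0.4793 0.2983 0.026 ] [0.4812 0.2986 0.0264]
con bright 181.7 221.2 [64.2 38.8] 7.4 z26 [0.4778 0.2967 0.026 ] [0.4781 0.2982 0.0286]
con bright 182.0 221.0 [52. 74.] 90.0 z26 [0.4785 0.2958 0.026 ] [0.4783 0.2956 0.0274]
con dark 194.8 224.8 [12.  12.7] 45.0 z26 [0.4683 0.2596 0.026 ] [0.4673 0.259  0.0524]
con dark 195.5 225.5 [17. 17.] 45.0 z26 [0.4662 0.2575 0.026 ] [0.4645 0.2561 0.0532]
con dark 163.5 221.0 [10.  9.] 90.0 z26 [0.4778 0.3476 0.026 ] [0.475  0.3452 0.0484]
con dark 182.9 210.8 [16.3  5.5] 5.7 z26 [0.5073 0.2942 0.026 ] [0.509  0.2963 0.0306]
con dark 181.1 220.7 [57.9 32.9] 7.4 z26 [0.4792 0.2982 0.026 ] [0.4812 0.2986 0.0264]
con dark 181.5 221.2 [61.1 35.1] 7.4 z26 [0.4779 0.297  0.026 ] [0.4781 0.2982 0.0286]
con2 bright 111.5 237.5 [21
[... 435 characters left out ...]
 232.0 [54. 77.] 90.0 z26 [0.4447 0.5271 0.026 ] [0.4445 0.528  0.0275]
con2 dark 110.3 237.3 [12.  12.7] 45.0 z26 [0.4304 0.4935 0.026 ] [0.4293 0.4885 0.0467]
con2 dark 112.0 237.5 [17. 18.] 90.0 z26 [0.4298 0.4886 0.026 ] [0.4294 0.4834 0.0454]
con2 dark 80.0 232.5 [ 9. 10.] 90.0 z26 [0.4426 0.5783 0.026 ] [0.4413 0.5689 0.054 ]
con2 dark 100.4 222.6 [17.1  5.6] 8.7 z26 [0.471  0.5236 0.026 ] [0.4727 0.5245 0.0269]
con2 dark 98.1 232.5 [58.9 33.2] 9.5 z26 [0.4432 0.5282 0.026 ] [0.4445 0.528  0.0275]
con2 dark 99.4 233.1 [63.3 35.5] 9.5 z26 [0.4417 0.5244 0.026 ] [0.4416 0.5248 0.0284]
pot 388.95947265625 183.2432403564453 (15.124707221984863, 14.631509780883789) [ 0.5912 -0.2883  0.045 ]
```

View pics/crop0.png

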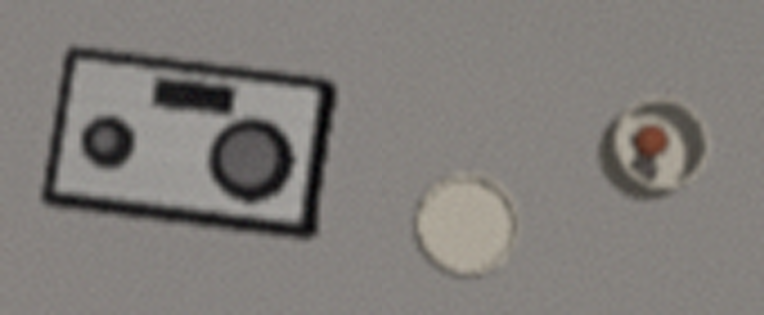

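The crop confirms both choices. The console on the left has its narrow key left and wide key right, and the open pot with two stones is on the right. The plain dish in the middle is the cap. Depth puts the key top at z≈0.05. Next I work out the move to a point above the key, where I'll take a wrist view.

```bash
cat >> h.py <<'E'
from scipy.spatial.transform import Rotation as Ro
def delta(s,X):
    R=Ro.from_rotvec(s['tool_rot']).as_matrix();print('tool axes\n',R.round(3),'\npos',np.round(s['position'],4),'t',s['time'])
    print('tool shift mm',((R.T@(np.array(X)-s['position']))*1000).round(1))
E
python3 - <<'E'
from h import *
from bench import ctrl
c=dict(np.load('top0.npz'))
print('key',ray(c,195.2,225.2,.05),'narrow',ray(c,163.6,221.2,.048))
delta(ctrl.get_state(),[.465,.257,.20])
E
```

```text
key [0.46428221 0.2558312  0.05      ] narrow [0.47454681 0.34357649 0.048     ]
tool axes
 [[-0.938  0.347 -0.001]
 [ 0.347  0.938 -0.002]
 [-0.    -0.002 -1.   ]] 
pos [0.2257 0.6091 0.2403] t 0.1
tool shift mm [-346.7 -246.9   40.7]
```

```bash
python3 -m handwheel '[[0,-0.02,-0.014,0,0,0,0],[0,-0.036,-0.0255,0.004,0,0,0],[0,-0.036,-0.0255,0.004,0,0,0],[0,-0.036,-0.0255,0.004,0,0,0],[0,-0.036,-0.0255,0.004,0,0,0],[0,-0.036,-0.0255,0.004,0,0,0],[0,-0.036,-0.0255,0.004,0,0,0],[0,-0.036,-0.0255,0.004,0,0,0],[0,-0.036,-0.0255,0.004,0,0,0],[0,-0.036,-0.0255,0.004,0,0,0],[0,0,0,0,0,0,0],[0,0,0,0,0,0,0]]' 10
python3 - <<'E'
from h import *
from bench import ctrl
s=ctrl.get_state();c={k:np.array(v) for k,v in ctrl.camera_info('wrist').items()}
im,d=ctrl.get_image('wrist');cv2.imwrite('pics/w1.png',im);np.savez('w1.npz',im=im,d=d,**c)
delta(s,[.464,.256,.20]);print(proj(c,[.464,.256,.05]),s['grip_width'])
E
```

```text
time: 1.6
position: [0.4636, 0.2609, 0.2052]
tool_rot: [-0.556, -3.091, -0.001]
ft_force: [0.3, 0.3, 0.4]
grip_width: 0.004
grip_force: 0.0
tool axes
 [[-0.937  0.349 -0.001]
 [ 0.349  0.937  0.   ]
 [ 0.001  0.    -1.   ]] 
pos [0.4636 0.2609 0.2052] t 1.6
tool shift mm [-2.1 -4.5  5.2]
[249.52479669 182.38103965] 0.004162819010355659
```

View pics/w1.png

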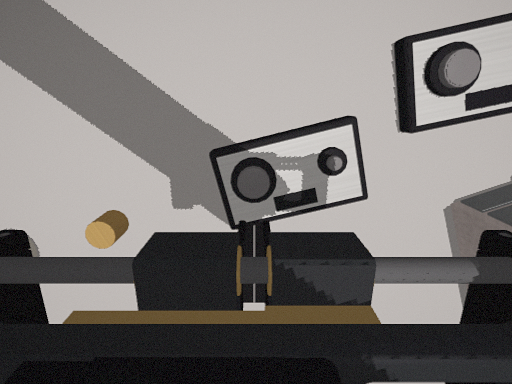

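The wrist view shows the wide key at about (254,181), the narrow key at about (332,161), and closed fingers at about (255,260). I'll measure the key top now.

```bash
python3 - <<'E'
from h import *
c=dict(np.load('w1.npz'));g=c['im'].max(2);d=c['d'];K=c['intrinsics']
vv,uu=np.mgrid[130:225,215:365]
P=np.linalg.inv(K)@np.array([uu.ravel(),vv.ravel(),np.ones(uu.size)])*d[130:225,215:365].ravel()
W=(c['R'].T@(P-c['t'][:,None])).T
for lo,hi in((.034,.07),):
    m=((W[:,2]>lo)&(W[:,2]<hi)).reshape(uu.shape).astype(np.uint8)
    n,l,st,ce=cv2.connectedComponentsWithStats(m)
    for i in range(1,n):
        if st[i,4]>60:
            w=W[(l==i).ravel()];z=np.percentile(w[:,2],[10,50,75,90]);t=w[w[:,2]>z[1]]
            print(st[i],ce[i]+[215,130],z.round(4),t.mean(0).round(4),np.ptp(w[:,:2],axis=0).round(3))
m=((g>55)&(g<125)).astype(np.uint8)
cr=cv2.HoughCircles(cv2.medianBlur(g,5),cv2.HOUGH_GRADIENT,1,40,param1=80,param2=20,minRadius=12,maxRadius=28)
if cr is not None:
  for u,v,r in cr[0]:
    if 215<u<365 and 130<v<225:print(u,v,r,ray(c,u,v,.05))
E
```

```text
[103  18  29  28 645] [332.00775194 161.62635659] [0.0371 0.0383 0.0444 0.0469] [0.4764 0.347  0.0429] [0.031 0.031]
[  15   28   46   45 1608] [252.68967662 180.40422886] [0.0374 0.0445 0.048  0.0486] [0.4661 0.2587 0.0479] [0.051 0.051]
252.5 181.5 16.1 [0.46419829 0.25933101 0.05      ]
332.5 160.5 14.5 [0.4721433 0.3459182 0.05     ]
```

Both views agree: the key top is at (0.4645, 0.2575, 0.048), and the 0.088 m spacing to the narrow key fits the 0.090 m given. I'll centre, come down to about 13 mm above the key, then press slowly.

```bash
python3 -m handwheel '[[0,-0.0022,-0.0029,0.02,0,0,0],[0,0,0,0.03,0,0,0],[0,0,0,0.03,0,0,0],[0,0,0,0.025,0,0,0],[0,0,0,0.015,0,0,0],[0,0,0,0.005,0,0,0],[0,0,0,0,0,0,0]]'
```

```text
time: 2.52
position: [0.465, 0.2587, 0.0807]
tool_rot: [0.553, 3.092, 0.001]
ft_force: [-0.2, 0.3, 0.0]
grip_width: 0.004
grip_force: 0.0
```

```bash
python3 -m handwheel '[[0,0,0,0.004,0,0,0],[0,0,0,0.004,0,0,0],[0,0,0,0.003,0,0,0],[0,0,0,0.002,0,0,0],[0,0,0,0,0,0,0]]'
```

```text
time: 3.15
position: [0.4648, 0.2582, 0.0673]
tool_rot: [-0.554, -3.092, 0.0]
ft_force: [-0.9, -0.3, 1.0]
grip_width: 0.007
grip_force: 0.6
```

Contact comes at about z=0.067, as predicted. I press 6 mm further and stop when the force rises.

```bash
python3 -m handwheel '[[0,0,0,0.002,0,0,0],[0,0,0,0.002,0,0,0],[0,0,0,0.002,0,0,0],[0,0,0,0,0,0,0],[0,0,0,0,0,0,0]]'
```

```text
time: 3.78
position: [0.465, 0.2583, 0.0617]
tool_rot: [0.554, 3.092, 0.0]
ft_force: [-1.0, -0.6, 4.9]
grip_width: 0.004
grip_force: 2.6
```

```bash
python3 -m handwheel '[[0,0,0,0.001,0,0,0],[0,0,0,0.001,0,0,0],[0,0,0,0,0,0,0],[0,0,0,0,0,0,0]]'
```

```text
time: 4.28
position: [0.465, 0.2582, 0.0614]
tool_rot: [-0.555, -3.092, -0.001]
ft_force: [-6.4, -3.5, 17.1]
grip_width: 0.008
grip_force: 8.5
```

The force jumps to 17 N with no further travel, so the key has bottomed. I go up and head for the pot.

```bash
python3 -m handwheel '[[0,0,0,-0.002,0,0,0],[0,0,0,-0.004,0,0,0],[0,0,0,-0.006,0,0,0],[0,0,0,-0.02,0,0,0],[0,0,0,-0.03,0,0,0],[0,0,0,-0.04,0,0,0],[0,0,0,-0.04,0,0,0],[0,0,0,-0.02,0,0,0],[0,0,0,0,0,0,0]]'
python3 - <<'E'
from h import *
from bench import ctrl
im,d=ctrl.get_image('side');c={k:np.array(v) for k,v in ctrl.camera_info('side').items()}
for n,x in(('pot rim',[.591,-.288,.045]),('narrow',[.4745,.3436,.048]),('wide',[.4645,.2575,.048])):print(n,proj(c,x))
delta(ctrl.get_state(),[.591,-.288,.22])
E
```

```text
time: 5.4
position: [0.4658, 0.2588, 0.2228]
tool_rot: [0.554, 3.09, 0.004]
ft_force: [0.6, 0.0, 0.4]
grip_width: 0.008
grip_force: 0.0
pot rim [328.59507585 295.30399385]
narrow [203.46355917 174.21553452]
wide [207.34253162 186.50829759]
tool axes
 [[-0.938  0.347  0.001]
 [ 0.347  0.938  0.001]
 [-0.     0.001 -1.   ]] 
pos [0.465  0.2584 0.2212] t 5.45
tool shift mm [-307.9 -468.6    1. ]
```

```bash
python3 -m handwheel '[[0,-0.014,-0.021,0,0,0,0],[0,-0.028,-0.0426,0,0,0,0],[0,-0.028,-0.0426,0,0,0,0],[0,-0.028,-0.0426,0,0,0,0],[0,-0.028,-0.0426,0,0,0,0],[0,-0.028,-0.0426,0,0,0,0],[0,-0.028,-0.0426,0,0,0,0],[0,-0.028,-0.0426,0,0,0,0],[0,-0.028,-0.0426,0,0,0,0],[0,-0.028,-0.0426,0,0,0,0],[0,-0.028,-0.0426,0,0,0,0],[0,-0.014,-0.0213,0,0,0,0]]'
python3 -m handwheel '[[0,0,0,0,0,0,0],[0,0,0,0,0,0,0],[0,0,0,0,0,0,0]]'
python3 - <<'E'
from h import *
from bench import ctrl
s=ctrl.get_state();c={k:np.array(v) for k,v in ctrl.camera_info('wrist').items()}
im,d=ctrl.get_image('wrist');cv2.imwrite('pics/w2.png',im);np.savez('w2.npz',im=im,d=d,**c)
delta(s,[.59,-.29,.20]);print(proj(c,[.591,-.288,.045]))
E
```

```text
time: 6.95
position: [0.5896, -0.2913, 0.2188]
tool_rot: [-0.56, -3.088, 0.003]
ft_force: [0.1, -0.5, -1.1]
grip_width: 0.005
grip_force: 0.0
time: 7.32
position: [0.5913, -0.2859, 0.2208]
tool_rot: [-0.551, -3.092, -0.002]
ft_force: [0.4, 0.2, -0.3]
grip_width: 0.005
grip_force: 0.0
tool axes
 [[-0.939  0.345 -0.   ]
 [ 0.345  0.939  0.001]
 [ 0.001  0.001 -1.   ]] 
pos [ 0.5913 -0.2859  0.2208] t 7.325
tool shift mm [-0.2 -4.3 20.8]
[251.73253373 176.35755208]
```

View pics/w2.png

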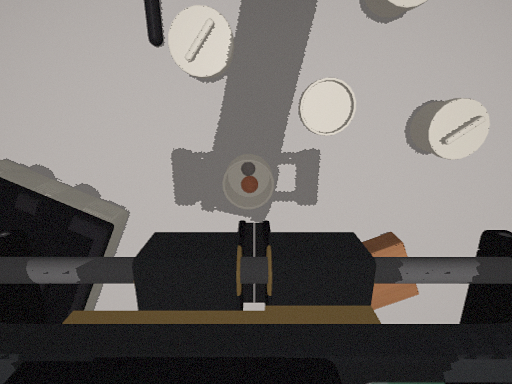

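The open pot is at about (248,181), with its stones visible, right ahead of the closed fingers. The dark device at lower left, around (60,240), is to the side. I'll measure the rim from depth, and again from the earlier top and side pictures.

```bash
python3 - <<'E'
from h import *
from bench import ctrl
def fit(c,box,nm):
    x0,y0,x1,y1=box;vv,uu=np.mgrid[y0:y1,x0:x1];K=c['intrinsics']
    P=np.linalg.inv(K)@np.array([uu.ravel(),vv.ravel(),np.ones(uu.size)])*c['d'][y0:y1,x0:x1].ravel()
    W=(c['R'].T@(P-c['t'][:,None])).T
    ok=(W[:,2]>.037)&(W[:,2]<.055);w=W[ok]
    (x,y),r=cv2.minEnclosingCircle(w[:,:2].astype(np.float32))
    e=cv2.fitEllipse(np.stack([uu.ravel()[ok],vv.ravel()[ok]],1).astype(np.float32))
    print(nm,len(w),'circ',round(x,4),round(y,4),round(r,4),'mid',((w.min(0)+w.max(0))/2).round(4),'ell',np.round(e[0],1),ray(c,*e[0],.045).round(4))
w=dict(np.load('w2.npz'));fit(w,(212,145,285,219),'wrist')
fit(dict(np.load('top0.npz')),(370,163,412,204),'top');fit(dict(np.load('side0.npz')),(310,280,358,325),'side')
g=cv2.medianBlur(w['im'].max(2),3)
cr=cv2.HoughCircles(g,cv2.HOUGH_GRADIENT,1,30,param1=60,param2=18,minRadius=20,maxRadius=32)
for u,v,r in cr[0]:
    if 225<u<270 and 155<v<205:print(u,v,r,ray(w,u,v,.045))
t=ctrl.camera_info('wrist');print((-w['R'].T@w['t']).round(3))
E
```

```text
wrist 521 circ 0.5987 -0.296 0.0301 mid [ 0.5986 -0.296   0.0419] ell [247.7 183.4] [ 0.5972 -0.2953  0.045 ]
top 104 circ 0.5963 -0.2966 0.0308 mid [ 0.596  -0.2962  0.044 ] ell [391.5 181.8] [ 0.5953 -0.2958  0.045 ]
side 211 circ 0.5995 -0.2985 0.031 mid [ 0.5993 -0.2979  0.0422] ell [333.9 298.8] [ 0.5966 -0.3007  0.045 ]
249.5 181.5 27.5 [ 0.59579067 -0.29250022  0.045     ]
[ 0.519 -0.259  0.364]
```

All three agree on the mouth centre at about (0.5975, -0.2965), with a 30 mm radius as given. Before descending, I check for tall things near the gripper body.

```bash
python3 - <<'E'
from h import *
from bench import ctrl
T=np.array([.5975,-.2965])
c=dict(np.load('top0.npz'));d=c['d'];vv,uu=np.mgrid[0:384,0:512]
P=np.linalg.inv(c['intrinsics'])@np.array([uu.ravel(),vv.ravel(),np.ones(uu.size)])*d.ravel()
W=(c['R'].T@(P-c['t'][:,None])).T[d.ravel()>0]
for z in(.07,.1,.13):
    w=W[W[:,2]>z];r=np.hypot(*(w[:,:2]-T).T);i=r.argmin();print(z,w[i].round(3),r[i].round(3))
delta(ctrl.get_state(),[*T,.097])
E
```

```text
0.07 [ 0.583 -0.463  0.071] 0.167
0.1 [ 0.59  -0.479  0.146] 0.182
0.13 [ 0.59  -0.479  0.146] 0.182
tool axes
 [[-0.939  0.345  0.   ]
 [ 0.345  0.938  0.001]
 [ 0.     0.001 -1.   ]] 
pos [ 0.5913 -0.2861  0.2211] t 7.375
tool shift mm [ -9.4  -7.7 124.1]
```

```bash
python3 -m handwheel '[[0,-0.005,-0.004,0.01,0,0,0],[0,-0.0044,-0.0037,0.025,0,0,0],[0,0,0,0.03,0,0,0],[0,0,0,0.03,0,0,0],[0,0,0,0.02,0,0,0],[0,0,0,0.009,0,0,0],[0,0,0,0,0,0,0],[0,0,0,0,0,0,0],[0,0,0,0,0,0,0]]'
python3 - <<'E'
from h import *
from bench import ctrl
delta(ctrl.get_state(),[.5975,-.2965,.097])
a,_=ctrl.get_image('side');b,_=ctrl.get_image('wrist')
cv2.imwrite('pics/s3.png',np.hstack([cv2.resize(a[200:384,200:440],None,fx=1.65,fy=1.65),cv2.resize(b[100:284,130:370],None,fx=1.65,fy=1.65)]))
E
```

```text
time: 8.5
position: [0.5978, -0.2988, 0.0984]
tool_rot: [0.554, 3.09, -0.0]
ft_force: [-0.3, -0.7, 0.6]
grip_width: 0.005
grip_force: 0.0
tool axes
 [[-0.938  0.347  0.002]
 [ 0.347  0.938 -0.001]
 [-0.002  0.    -1.   ]] 
pos [ 0.5978 -0.2988  0.0984] t 8.5
tool shift mm [1.1 2.  1.4]
```

View pics/s3.png

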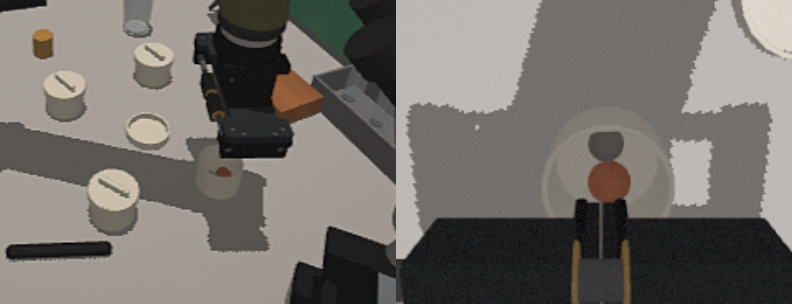

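The side crop shows the gripper over the open pot, with its body hiding the fingers and nothing disturbed. The wrist crop shows the closed tips over the mouth, around (605,195). The rest of the error is within reading noise, so I hold here for over 3 s.

```bash
python3 -m handwheel '[[0,0,0,0,0,0,0],[0,0,0,0,0,0,0],[0,0,0,0,0,0,0],[0,0,0,0,0,0,0],[0,0,0,0,0,0,0],[0,0,0,0,0,0,0],[0,0,0,0,0,0,0],[0,0,0,0,0,0,0],[0,0,0,0,0,0,0],[0,0,0,0,0,0,0],[0,0,0,0,0,0,0],[0,0,0,0,0,0,0]]'
python3 -m handwheel '[[0,0,0,0,0,0,0],[0,0,0,0,0,0,0],[0,0,0,0,0,0,0],[0,0,0,0,0,0,0],[0,0,0,0,0,0,0],[0,0,0,0,0,0,0],[0,0,0,0,0,0,0],[0,0,0,0,0,0,0],[0,0,0,0,0,0,0],[0,0,0,0,0,0,0],[0,0,0,0,0,0,0],[0,0,0,0,0,0,0]]'
python3 -m handwheel '[[0,0,0,0,0,0,0],[0,0,0,0,0,0,0],[0,0,0,0,0,0,0],[0,0,0,0,0,0,0]]'
python3 -c "from bench import ctrl;print(ctrl.close_job())"
```

```text
time: 10.1
position: [0.5972, -0.2984, 0.0973]
tool_rot: [0.554, 3.092, 0.0]
ft_force: [0.3, 0.2, 0.0]
grip_width: 0.005
grip_force: 0.0
time: 11.6
position: [0.5972, -0.2984, 0.0972]
tool_rot: [0.554, 3.092, 0.0]
ft_force: [0.7, -0.1, 0.3]
grip_width: 0.008
grip_force: 0.0
time: 12.1
position: [0.5972, -0.2984, 0.0973]
tool_rot: [0.554, 3.092, 0.0]
ft_force: [0.8, -0.2, -0.3]
grip_width: 0.007
grip_force: 0.0
the job is handed in; nothing more can be done
None
```

I pressed the wide key to its stop and let it up, then held the fingertips about 33 mm above the open pot's mouth, within about 2 mm of its centre, for 3.5 s and handed the job in at 12.1 s; the result came back without a verdict.

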